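Latch a printing block into its rack lane

ROBOT

A 7-joint arm with a two-finger parallel gripper is mounted at the origin on the work surface. World frame = base frame: x ahead of the robot, y to its left, z up, the work surface at z = 0. Lengths are in m, angles in degrees, forces in N, time in s.
With the tool pointing down it reaches from about 0.425 to 0.8 m from the base axis. Payload 8.3 kg.
Tool frame: the origin (TCP) lies between the finger pads; the fingertips stand 19 mm ahead of it and the grasp point (between the pads) is the TCP; z points along the fingers, y is the line along which they close (so a half turn about z gives the same grasp; the last joint's range is limited). The gripper opens to 85 mm and grips with 20 to 120 N. Pads are 22 mm wide; open, the fingers measure 114 mm over their backs; the gripper's body (76 mm by 85 mm) begins 54 mm behind the grasp point. The pads swing forward as they close: fully open they stand 13 mm farther back than shut.
Start: joints at [-71.442, 21.967, 0.94, 78.501, -0.361, 79.538, -2.664], TCP at [0.236, 0.579, 0.226] pointing down, gripper open.
Joint ranges: [-169.22, 169.22], [-14.56, 117.87], [-87.37, 89.26], [10.42, 133.3], [-82.24, 262.24], [0.94, 117.77], [-172.7, 172.7]. Speed limits (degrees/s): [136.94, 136.94, 172.46, 172.46, 180, 180, 180].

INTERFACE

Orientations are given as a 3x3 rotation matrix whose columns are the frame's x, y, z axes.
In Python, from plant import telemetry, optics, order gives the robot as it stands.
- The arm moves only by the tool arm_command, never from a script. Its argument "increments" is one flat list of numbers, 7 for each row, row after row: the shift along the tool's x, y, z scaled (see below), then the turn, a rotation vector about the tool's x, y, z scaled (see below), then the gripper command: -1 is fully open, 1 is shut, values between are in proportion. In form: [dx, dy, dz, wx, wy, wz, gripper, dx, dy, dz, wx, wy, wz, gripper, ...]. A call has 1 to 12 rows; each row is the pose to reach, as a shift and turn from the pose commanded when the call began, along the tool's axes at that moment; what a row does not reach only later rows make up. The controller multiplies each number of a shift by 0.6 m and each number of a turn by 90 degrees. A row lasts 1/12 s, in which the tool goes at most 41.7 mm and 7.16 degrees, less where a joint would pass 70% of its speed; a pose out of reach is approached as far as the arm can. A call with a number of a shift or a turn outside -1 to 1 is refused whole. A call with a gripper value outside its range is refused whole. The fingers move at their own pace and stop on an object; "newtons" is the grip in N (left out, the last holds). Time passes only in rows, so rows that repeat a pose let the fingers close. It gives the time, the measured TCP pose, the force, the opening and the grip force at its end, in the units of the state.
- telemetry.observe(): the state, without advancing time (a new reading comes with each control period).
- optics.capture(name): name is "side" or "top" or "wrist"; returns a dict with "img" (420x560x3 uint8, red, green, blue), "mtx" (3x3 intrinsics, pixels), "D" ([k1, k2, p1, p2, k3] as OpenCV has them; the pictures are not rectified), "T" (4x4, takes a point from camera to world coordinates); the wrist camera has in their place "hand_eye" (4x4, takes a point from camera to tool coordinates, whose origin is the TCP and whose axes are the flange's). Camera axes: x right, y up, looking along -z (the intrinsics and any distortion apply to the point x, -y, -z); pixel columns grow to the right and rows downward; lengths in m; the calibration is good to about 2 mm. A picture is of the moment at which its call begins: read the wrist's pose just before it. There is no depth.
- order.sign_off(): hands the job in; it is judged then, once.
The state is a dict: "time": time; "q": joint angles; "qvel": joint speeds; "tau": joint torques, N m; "tool_pos": TCP position; "eef_rot": TCP orientation; "wrist_force": force on the tool from outside, world axes, zero at the start; "wrist_torque": the same for the moment, N m; "grip_width": opening from 0.0 (shut) to 1.0 (fully open); "finger_force": force on a finger pad.
Only numpy, scipy, OpenCV 4.12 (cv2) and the standard library are available. Lean on these libraries where they do the work, as an engineer would, in place of code of your own. Each camera call takes 0.05 s, during which the arm holds its last target. There are 200 camera calls.

TASK

Put the printing block away in its rack: set it down on the open end of the lane, slide it in along the lane floor so that its own front edge lifts the red hinged catch, and press it gently but firmly home against the black pad of the end stop, so that the catch drops behind it. Then, still holding the block, pull it gently but firmly back against the dropped catch to prove that it is locked, and let go of it there in the lane. Never touch the catch with the robot, do not force anything, and leave the paint jar, stamp and brush alone.

Things in the scene. Friction and masses are not known exactly. Their poses are not given: they have to be found in the camera images.
- block_center (a point): Loose wooden printing block (0.18 to 0.36 kg), green face underneath; the point is its centre, 42 mm above its underside. Flat body 100 (own x) x 70 (own y) x 22 mm high; in the middle of its top stands a square wooden handle, 28 (x) x 24 (y) mm, up to 85 mm above the underside. Either way round is the same. z up.
- rack: Fixed plywood rack with one straight lane. Origin under the lane's centre line, on the table; own +x is the way in, y across, z up. Lane floor 10 mm above the origin, x = -170 to 135 mm. Side walls 16 mm above the floor, 8 thick, 75 mm apart inside, from x = -55 inwards; from -115 to -55 they flare open, 12 mm a side. The catch's bracket stands outside the +y wall at x = -46, 54 mm above the table.
- lane_start (a point): Point on the lane floor at rack x = -110 mm, on the centre line: a block centred here lies between the flared guides, clear of the catch, with its front edge just inside the lane.
- catch (a joint): Red hinged steel catch (90 g), pin across the lane's +y side at rack x = -46, 42 mm above the table. 0 = down on its rest (cannot go lower); grows (rad) as the tip lifts, 0.26 riding on the block's top. Its arm slants down into the lane (21 degrees), over rack y = 19 to 35 mm. A block pushed in lifts it from below; it falls by its own weight once the block's rear face is 2 mm past rack x = 0.
- catch_tip (a point): Middle of the catch's end face (16 mm wide, 7 mm thick, at rack x = 0, about 24 mm above the table when down), behind which the block's rear face is locked.
- stop: Fixed aluminium bracket across the lane's end, 12 x 60 x 30 mm; origin at the foot of its face towards the block, on the lane floor, at rack x = 119 mm. It carries a rigid black pad (6 x 56 x 24 mm) on studs, clamped anew each time 4 to 14 mm in front of that face; that gap is not measured, the pad must be found by feel. Press home and pull back with 8 to 14 N; over 22 N on stop or catch is forcing it.
- jar_yellow: Loose paint jar, yellow label, 52 mm wide, 70 mm high; origin under its centre. Leave alone.
- stamp: Loose round wooden stamp, 52 mm wide, 64 mm high; origin under its centre. Leave alone.
- brush: Loose paint brush lying along its own x; origin under its middle. Leave alone.
There are look-alikes about, which are no part of the job. Several things look just like the part that bears block_center: the one meant starts farthest to the robot's right.

How it is judged:
By the outcome, as a careful person would: the job done as asked, in the order asked, and still so for the second after the job is handed in, with the robot touching nothing.
It also fails if it takes over 64 s, if anything falls off the work surface, if the arm or the gripper's body presses on something with over 40 N, if the wrist force passes 120 N, or if a joint passes its speed limit or range.

## Working session

There is one attempt and no reset: what is moved stays moved. The work goes in short steps, Python scripts to look and compute and a tool call to move; the robot and the scene stay as the last step left them, time stands still between calls to the robot, and variables do not carry over. Pictures are saved under pics/ and viewed, at most 10 in all, crops included, and the job is handed in when it is done.

Besides the shell and the picture viewer there is one more tool, called after ">>>" in YAML: its name, and indented under it one key for each argument. arm_command: Moves the arm, as the interface text tells. Its arguments: {"type":"object","properties":{"increments":{"type":"array"},"newtons":{"type":"number"}},"required":["increments"]}

```bash
mkdir -p pics; ls; cat > h.py <<'E'
import numpy as np, cv2, json
from plant import telemetry, optics, order
def cap(n):
    s=telemetry.observe(); c=optics.capture(n)
    if 'T' in c: T=np.array(c['T'])
    else:
        W=np.eye(4); W[:3,:3]=s['eef_rot']; W[:3,3]=s['tool_pos']; T=W@np.array(c['hand_eye'])
    return c,T
def save(c,p): cv2.imwrite(p,cv2.cvtColor(c['img'],cv2.COLOR_RGB2BGR))
def ray(c,T,uv):
    p=cv2.undistortPoints(np.array([[uv]],float),np.array(c['mtx']),np.array(c['D']))[0,0]
    d=T[:3,:3]@np.array([p[0],-p[1],-1]); return T[:3,3],d/np.linalg.norm(d)
def onz(c,T,uv,z):
    o,d=ray(c,T,uv); return o+d*(z-o[2])/d[2]
def tri(rs):
    A=sum(np.eye(3)-np.outer(d,d) for o,d in rs); b=sum((np.eye(3)-np.outer(d,d))@o for o,d in rs)
    X=np.linalg.solve(A,b); return X,[np.linalg.norm((np.eye(3)-np.outer(d,d))@(X-o)) for o,d in rs]
def proj(c,T,P):
    Q=np.linalg.inv(T)@np.append(P,1); q=np.array([[Q[0],-Q[1],-Q[2]]])
    return cv2.projectPoints(q,np.zeros(3),np.zeros(3),np.array(c['mtx']),np.array(c['D']))[0].ravel()
E
python3 - <<'E'
from h import *
for n in ['top','side','wrist']:
    c,T=cap(n); save(c,f'pics/{n}0.png'); print(n,T.round(3).tolist(),np.array(c['mtx']).round(1).tolist())
s=telemetry.observe(); print({k:np.round(v,3).tolist() for k,v in s.items()})
E
```

```text
pics
top [[-0.025, 0.993, -0.113, 0.45], [-1.0, -0.027, -0.017, -0.003], [-0.02, 0.113, 0.993, 1.047], [0.0, 0.0, 0.0, 1.0]] [[386.8, 0.0, 276.6], [0.0, 386.8, 208.0], [0.0, 0.0, 1.0]]
side [[-0.999, 0.02, -0.035, 0.554], [-0.038, -0.743, 0.668, 0.632], [-0.013, 0.669, 0.743, 0.792], [0.0, 0.0, 0.0, 1.0]] [[408.4, 0.0, 273.2], [0.0, 408.4, 209.7], [0.0, 0.0, 1.0]]
wrist [[0.378, -0.877, -0.298, 0.158], [0.926, 0.357, 0.124, 0.611], [-0.002, -0.323, 0.946, 0.373], [0.0, 0.0, 0.0, 1.0]] [[339.2, 0.0, 280.9], [0.0, 339.2, 206.5], [0.0, 0.0, 1.0]]
{'time': 0.15, 'q': [-71.442, 22.005, 0.938, 78.546, -0.361, 79.538, -2.665], 'qvel': [-0.029, -0.146, -0.034, -0.062, 0.032, 0.013, 0.021], 'tau': [0.002, -62.815, 0.846, -37.217, 0.017, 0.011, 0.0], 'tool_pos': [0.236, 0.578, 0.226], 'eef_rot': [[-0.926, 0.377, -0.001], [0.377, 0.926, -0.001], [-0.0, -0.002, -1.0]], 'wrist_force': [-0.965, -0.565, 0.194], 'wrist_torque': [0.004, 0.002, 0.032], 'finger_force': 0.0, 'grip_width': 1.001}
```

View pics/top0.png

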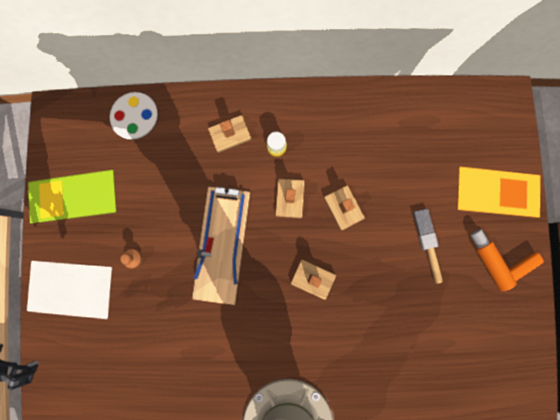

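View pics/side0.png

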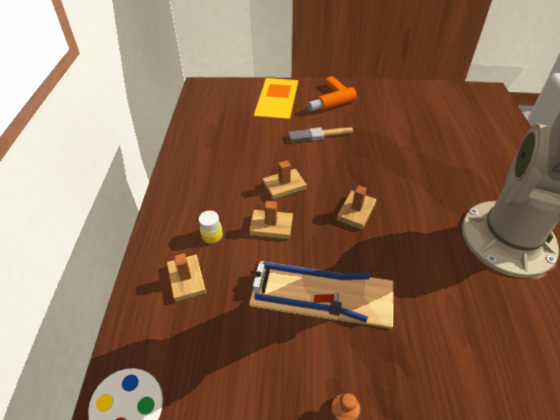

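The top view shows four look-alike blocks at (230,132), (290,198), (345,207) and (314,280). The rack runs from its open end at about (215,300) to the stop at (228,190), with the red catch at (208,243). Image right is the robot's right (-y), so the block meant is the one at (345,207), which is at about (285,183) in the side view. I'll check that with a close crop.

```bash
python3 - <<'E'
import cv2,numpy as np
t=cv2.imread('pics/top0.png'); s=cv2.imread('pics/side0.png')
a=cv2.resize(t[160:300,185:375],None,fx=4,fy=4,interpolation=cv2.INTER_CUBIC)
cv2.imwrite('pics/c1.png',a)
b=cv2.resize(s[155:340,235:405],None,fx=3.2,fy=3.2,interpolation=cv2.INTER_CUBIC)
cv2.imwrite('pics/c2.png',b)
E
```

```text
(no output)
```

View pics/c1.png

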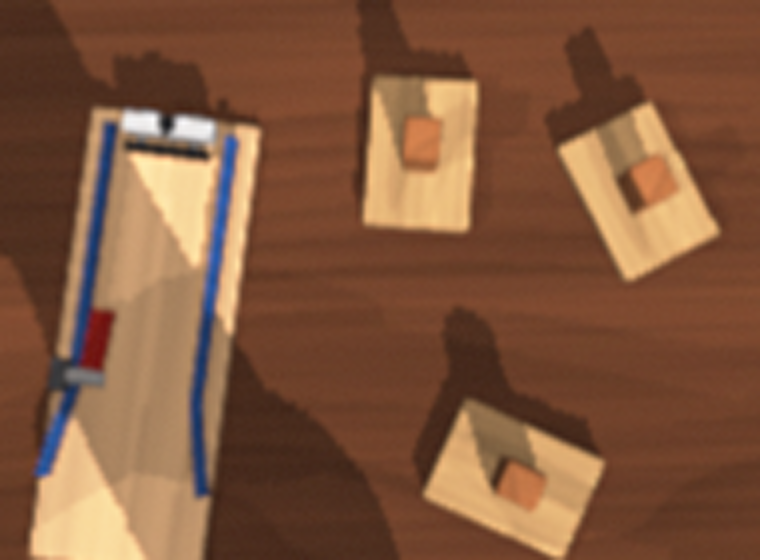

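View pics/c2.png

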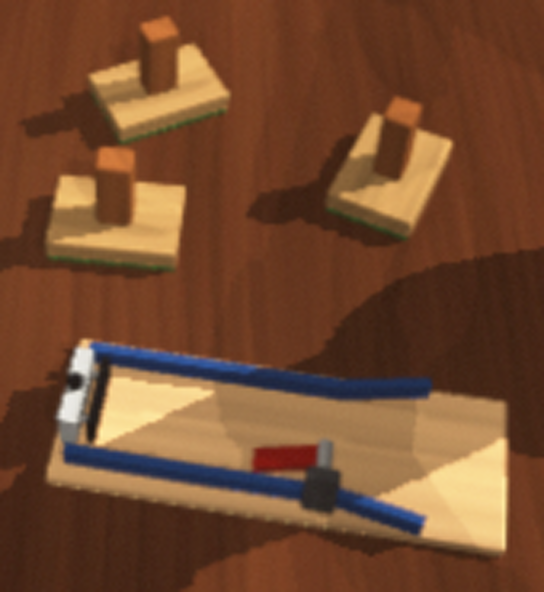

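The top crop confirms the target: body corners near (558,147), (652,103), (719,233), (630,282) in crop pixels, orange handle top near (655,182). The side crop shows the same block at upper left, handle top near (158,28). The pad and stop are at the far end of the rack, and the catch is on the +y wall.

```bash
python3 - <<'E'
from h import *
ct,Tt=cap('top'); cs,Ts=cap('side')
f=lambda u,v:((u+.5)/4-.5+185,(v+.5)/4-.5+160)
g=lambda u,v:((u+.5)/3.2-.5+235,(v+.5)/3.2-.5+155)
R=lambda a,b:tri([ray(ct,Tt,f(*a)),ray(cs,Ts,g(*b))])
print('handle top',R((657,179),(158,28)))
for a,b in [((558,147),(88,77)),((652,103),(122,130)),((719,233),(228,95)),((630,282),(196,45))]:
    print('corner',R(a,b), onz(ct,Tt,f(*a),.022))
# pair check: other order printed on plane for side
for b in [(88,77),(122,130),(228,95),(196,45)]: print('side',onz(cs,Ts,g(*b),.022))
# body mask
def mask(img,lo,hi): return cv2.inRange(cv2.cvtColor(img,cv2.COLOR_RGB2HSV),lo,hi)
for n,c,T in(('top',ct,Tt),('side',cs,Ts)):
    m=mask(c['img'],(100,120,60),(130,255,255))
    k,l,st,ce=cv2.connectedComponentsWithStats(m)
    for i in range(1,k):
        if st[i,4]>60: print(n,'blue',st[i],ce[i])
    m=mask(c['img'],(0,150,60),(6,255,220))|mask(c['img'],(176,150,60),(180,255,220))
    k,l,st,ce=cv2.connectedComponentsWithStats(m)
    for i in range(1,k):
        if st[i,4]>25: print(n,'red',st[i],ce[i])
# wall tops ends by eye
for a,b,nm in [((110,126),(65,452),'+y in'),((232,140),(92,350),'-y in'),((42,473),(422,525),'+y out'),((204,492),(430,387),'-y out'),((72,395),(335,492),'+y bend'),((199,395),(345,388),'-y bend')]:
    print(nm,R(a,b),onz(ct,Tt,f(*a),.026),onz(cs,Ts,g(*b),.026))
for b,nm in [((505,552),'+y end'),((506,402),'-y end')]: print(nm,onz(cs,Ts,g(*b),.010))
print([onz(ct,Tt,p,.010) for p in [(192.5,299),(236.5,304)]])
E
```

```text
handle top (array([ 0.5649927 , -0.16863098,  0.08303302]), [np.float64(0.000820705275593062), np.float64(0.0008207052755930094)])
corner (array([ 0.6030864 , -0.10842344,  0.08114218]), [np.float64(0.016580603325691147), np.float64(0.01658060332569131)]) [ 0.59471501 -0.11368887  0.022     ]
corner (array([ 0.61596576, -0.18694929, -0.04964807]), [np.float64(0.018910446758595358), np.float64(0.01891044675859532)]) [ 0.62285601 -0.17804051  0.022     ]
corner (array([ 0.52074834, -0.22910594, -0.04525068]), [np.float64(0.01914239148133348), np.float64(0.01914239148133319)]) [ 0.53412837 -0.21875565  0.022     ]
corner (array([ 0.51755024, -0.15098775,  0.07891675]), [np.float64(0.017350512457728805), np.float64(0.017350512457728534)]) [ 0.503193   -0.15798387  0.022     ]
side [ 0.62514978 -0.17363973  0.022     ]
side [ 0.59371982 -0.11164533  0.022     ]
side [ 0.50633543 -0.15481454  0.022     ]
side [ 0.53323679 -0.21632025  0.022     ]
top blue [142 110   9   9  69] [146. 114.]
top blue [203 191  11  60 101] [208.01980198 219.91089109]
top blue [233 195  11  88 152] [237.1710526
[... 1060 characters left out ...]
at64(0.0014320124381442963), np.float64(0.0014320124381442811)]) [0.37271854 0.12619374 0.026     ] [0.3711789  0.13287846 0.026     ]
+y bend (array([0.43963706, 0.21331954, 0.02186514]), [np.float64(0.0019864544058718443), np.float64(0.0019864544058719224)]) [0.43773181 0.21281242 0.026     ] [0.44220831 0.21527326 0.026     ]
-y bend (array([0.4324499 , 0.13005131, 0.01912355]), [np.float64(0.0035140264846059326), np.float64(0.003514026484605829)]) [0.43599515 0.12849075 0.026     ] [0.4300916  0.13508118 0.026     ]
+y end [0.33268503 0.24756961 0.01      ]
-y end [0.31524991 0.1337421  0.01      ]
[array([0.3301612 , 0.24454262, 0.01      ]), array([0.3152651 , 0.12685716, 0.01      ])]
```

>>> arm_command:
  increments: [-0.573,-0.375,-0.04,0,0,0.847,-1,-0.573,-0.375,-0.04,0,0,0.847,-1,-0.573,-0.375,-0.04,0,0,0.847,-1,-0.573,-0.375,-0.04,0,0,0.847,-1,-0.573,-0.375,-0.04,0,0,0.847,-1,-0.573,-0.375,-0.04,0,0,0.847,-1,-0.573,-0.375,-0.04,0,0,0.847,-1,-0.573,-0.375,-0.04,0,0,0.847,-1,-0.573,-0.375,-0.04,0,0,0.847,-1,-0.573,-0.375,-0.04,0,0,0.847,-1,-0.573,-0.375,-0.04,0,0,0.847,-1,-0.573,-0.375,-0.04,0,0,0.847,-1]

```text
time: 1.25
tool_pos: [0.4708, 0.238, 0.2508]
eef_rot: [[0.156, 0.988, 0.001], [0.988, -0.156, -0.0], [0.0, 0.001, -1.0]]
wrist_force: [0.7, 1.0, -0.0]
grip_width: 1.004
finger_force: 0.0
```

```bash
python3 - <<'E'
from h import *
s=telemetry.observe();print(s['time'],s['tool_pos'],np.round(s['eef_rot'],3).tolist(),np.round(s['qvel'],1))
c,T=cap('wrist'); cv2.imwrite('pics/w1.png',cv2.resize(cv2.cvtColor(c['img'],cv2.COLOR_RGB2BGR),(784,588)))
np.savez('w1.npz',img=c['img'],mtx=c['mtx'],D=c['D'],T=T)
E
```

```text
1.25 [0.47078718 0.23798283 0.25084284] [[0.156, 0.988, 0.001], [0.988, -0.156, -0.0], [0.0, 0.001, -1.0]] [-2.4  0.4 -4.4  0.4 -0.8 -0.   8.2]
```

View pics/w1.png

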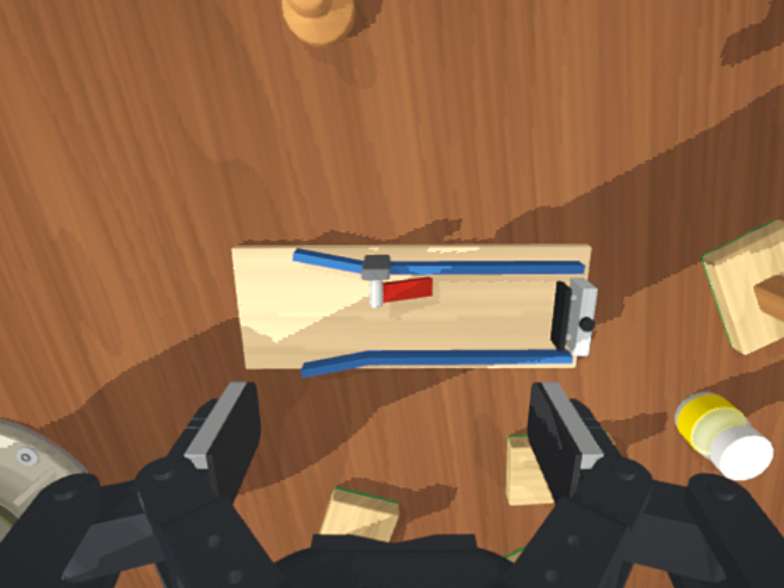

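The wrist view shows the whole rack: board corners at about (232,247), (246,369), (577,367), (591,246) in the 1.4x picture. The bracket is at (376,267), the red catch ends at (432,287), and the black pad is at (560,316).

```bash
python3 - <<'E'
from h import *
c=dict(np.load('w1.npz')); T=c['T']
w=lambda u,v:((u+.5)/1.4-.5,(v+.5)/1.4-.5)
C={k:onz(c,T,w(*p),.010)[:2] for k,p in {'o+':(232,248),'o-':(246,370),'i-':(577,367),'i+':(591,246)}.items()}
for k in C: print(k,C[k])
L=lambda a,b:(np.linalg.norm(C[b]-C[a]),np.degrees(np.arctan2(*(C[b]-C[a])[::-1])))
print(L('o+','i+'),L('o-','i-'),L('o-','o+'),L('i-','i+'))
# blue wall straight parts: fit mid line of top (mask pixels) 
m=cv2.inRange(cv2.cvtColor(c['img'],cv2.COLOR_RGB2HSV),(100,120,60),(130,255,255))
k,l,st,ce=cv2.connectedComponentsWithStats(m)
for i in range(1,k):
    if st[i,4]>100:
        print(st[i])
        E={}
        for u in range(st[i,0]+2,st[i,0]+st[i,2]-2,3):
            v=np.where(l[:,u]==i)[0]; E[u]=(v.min()-.5,v.max()+.5)
        for j,nm in((0,'upper'),(1,'lower')):
            P=np.array([onz(c,T,(u,E[u][j]),.026)[:2] for u in E if u>285])
            if len(P)<5: continue
            vx,vy,x0,y0=cv2.fitLine(P.astype(np.float32),cv2.DIST_HUBER,0,.01,.01).ravel()
            print(nm,np.degrees(np.arctan(vy/vx)),'y at x=.5',y0+(.5-x0)*vy/vx)
a=np.radians(-8.4);ux=np.array([np.cos(a),np.sin(a)]);uy=np.array([-ux[1],ux[0]])
cen=sum(C.values())/4; O=cen+ux*.0175
print('rack origin',O)
for nm,uv,z in(('tip',(433,287),.024),('bracket',(376,258),.054),('pad',(558,283),.034)):
    d=onz(c,T,w(*uv),z)[:2]-O; print(nm,d@ux,d@uy)
ct,Tt=cap('top'); cs,Ts=cap('side')
f=lambda u,v:((u+.5)/4-.5+185,(v+.5)/4-.5+160)
g=lambda u,v:((u+.5)/3.2-.5+235,(v+.5)/3.2-.5+155)
print('height open corner', tri([ray(c,T,w(246,370)),ray(cs,Ts,g(506,402)),ray(ct,Tt,(236.5,304))]),tri([ray(c,T,w(232,248)),ray(cs,Ts,g(505,552)),ray(ct,Tt,(192.5,299))]))
print('in corner',tri([ray(c,T,w(591,246)),ray(ct,Tt,f(92,108))]),tri([ray(c,T,w(577,367)),ray(ct,Tt,f(261,127))]))
print('side i', )
E
```

```text
o+ [0.3342438  0.24778336]
o- [0.31637179 0.13388459]
i- [0.61787594 0.08912878]
i+ [0.63319656 0.20230696]
(np.float64(0.30239189023892077), np.float64(-8.649467016957344)) (np.float64(0.3048078638094198), np.float64(-8.443430272285932)) (np.float64(0.1152924008989682), np.float64(81.08235628479119)) (np.float64(0.11421042703302446), np.float64(82.2908881935288))
[210 178  49  17 404]
[ 278  187  139    9 1164]
upper -8.94678 y at x=.5 0.2142094
lower -8.319202 y at x=.5 0.20344546
[ 215  250  194   19 1744]
upper -9.109323 y at x=.5 0.13272086
lower -8.443509 y at x=.5 0.12045683
rack origin [0.49273429 0.16571947]
tip -0.000304369999325573 0.026346854213789895
bracket -0.04591186778546784 0.05983622077814218
pad 0.10014740689102808 0.03210048868446016
height open corner (array([0.31301192, 0.12854043, 0.00091225]), [np.float64(0.0010848566707155028), np.float64(0.0006617595152391057), np.float64(0.0011858725753725742)]) (array([0.33081487, 0.2457833 , 0.0041729 ]), [np.float64(0.001371964601594431), np.float64(0.0010210718346740084), np.float64(0.001322614218639332)])
in corner (array([0.63279813, 0.20193161, 0.00940657]), [np.float64(0.0006358497331621645), np.float64(0.0006358497331622849)]) (array([0.61769032, 0.08661703, 0.00619137]), [np.float64(0.0014909678146807538), np.float64(0.0014909678146807698)])
side i
```

>>> arm_command:
  increments: [-0.563,0.205,0.05,0,0,-0.38,-1,-0.563,0.205,0.05,0,0,-0.38,-1,-0.563,0.205,0.05,0,0,-0.38,-1,-0.563,0.205,0.05,0,0,-0.38,-1,-0.563,0.205,0.05,0,0,-0.38,-1,-0.563,0.205,0.05,0,0,-0.38,-1,-0.563,0.205,0.05,0,0,-0.38,-1,-0.563,0.205,0.05,0,0,-0.38,-1,-0.563,0.205,0.05,0,0,-0.38,-1,-0.563,0.205,0.05,0,0,-0.38,-1,-0.563,0.205,0.05,0,0,-0.38,-1]

```text
time: 2.32
tool_pos: [0.5414, -0.1144, 0.22]
eef_rot: [[-0.434, 0.901, -0.001], [0.901, 0.434, -0.002], [-0.001, -0.002, -1.0]]
wrist_force: [-0.3, 1.3, -0.1]
grip_width: 1.001
finger_force: 0.0
```

```bash
python3 - <<'E'
from h import *
c,T=cap('wrist'); print(telemetry.observe()['tool_pos'],np.round(telemetry.observe()['eef_rot'],4).tolist())
np.savez('w2.npz',img=c['img'],mtx=c['mtx'],D=c['D'],T=T)
uv=proj(c,T,np.array([.565,-.168,.05])); print(uv)
cv2.imwrite('pics/w2.png',cv2.resize(cv2.cvtColor(c['img'],cv2.COLOR_RGB2BGR),(784,588)))
E
```

```text
[ 0.5416235  -0.11160877  0.21995334] [[-0.4362, 0.8998, -0.0011], [0.8998, 0.4362, -0.0003], [0.0002, -0.0011, -1.0]]
[279.2988811  238.31554491]
```

View pics/w2.png

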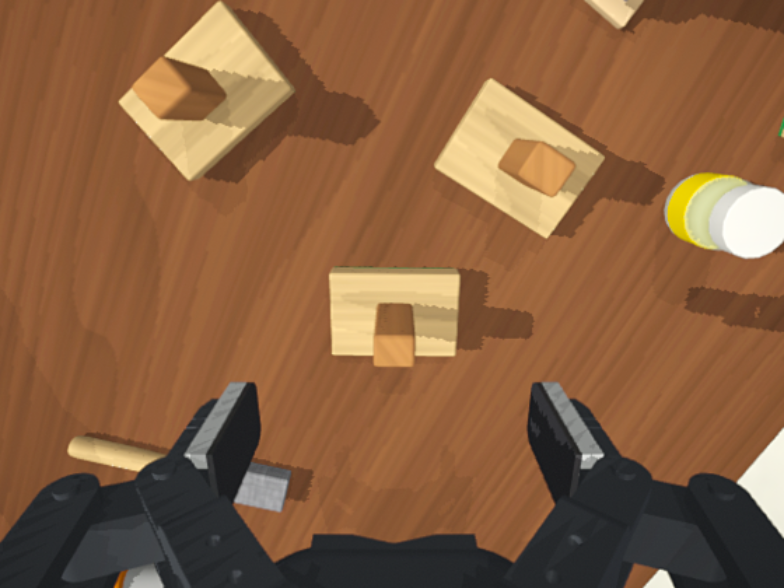

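The target block is centred under the hand: body top corners near (331,274), (460,273), (457,354), (332,355), handle top centre near (394,352). The brush at (200,465) and the other blocks are clear of it.

```bash
python3 - <<'E'
from h import *
c=dict(np.load('w2.npz'));T=c['T']
w=lambda u,v:((u+.5)/1.4-.5,(v+.5)/1.4-.5)
P=[onz(c,T,w(*p),.022)[:2] for p in [(331,274),(460,273),(457,354.5),(332,355.5)]]
for i in range(4):
    d=P[(i+1)%4]-P[i]; print(np.linalg.norm(d),np.degrees(np.arctan2(d[1],d[0])))
print('body c',np.mean(P,0)); print('handle@85',onz(c,T,w(394,352),.085))
ct,Tt=cap('top'); cs,Ts=cap('side')
f=lambda u,v:((u+.5)/4-.5+185,(v+.5)/4-.5+160)
g=lambda u,v:((u+.5)/3.2-.5+235,(v+.5)/3.2-.5+155)
print(tri([ray(c,T,w(394,352)),ray(ct,Tt,f(657,179)),ray(cs,Ts,g(158,28))]))
E
```

```text
0.09802677036372208 26.166383972976764
0.06870301572896598 -63.725244691001954
0.10092443277745168 -153.7664702961441
0.06887679557892296 113.86347301644942
body c [ 0.56614498 -0.16406422]
handle@85 [ 0.56567629 -0.16463498  0.085     ]
(array([ 0.5653328 , -0.16721127,  0.0835569 ]), [np.float64(0.0019296013595067063), np.float64(0.0017303109943832067), np.float64(0.0008246913418858215)])
```

>>> arm_command:
  increments: [-0.098,-0.004,0,0,0,0,-1,-0.098,-0.004,0,0,0,0,-1,-0.098,-0.004,0.1,0,0,0,-1,-0.098,-0.004,0.15,0,0,0,-1,-0.098,-0.004,0.2,0,0,0,-1,-0.098,-0.004,0.25,0,0,0,-1,-0.098,-0.004,0.25,0,0,0,-1,-0.098,-0.004,0.25,0,0,0,-1]

```text
time: 3.13
tool_pos: [0.5646, -0.1628, 0.0697]
eef_rot: [[-0.439, 0.899, -0.003], [0.899, 0.439, 0.001], [0.003, -0.002, -1.0]]
wrist_force: [-0.1, -1.2, 0.3]
grip_width: 0.997
finger_force: 0.0
```

>>> arm_command:
  increments: [0,0,0,0,0,0,1,0,0,0,0,0,0,1,0,0,0,0,0,0,1,0,0,0,0,0,0,1,0,0,0,0,0,0,1,0,0,0,0,0,0,1,0,0,0,0,0,0,1,0,0,0,0,0,0,1]
  newtons: 60

```text
time: 3.8
tool_pos: [0.5661, -0.1653, 0.0719]
eef_rot: [[-0.436, 0.9, 0.002], [0.9, 0.436, 0.0], [-0.001, 0.002, -1.0]]
wrist_force: [-0.8, -0.2, 7.0]
grip_width: 0.309
finger_force: 59.2
```

>>> arm_command:
  increments: [0,0,-0.02,0,0,0,1,0,0,-0.06,0,0,0,1,0,0,-0.11,0,0,0,1,0,0,-0.16,0,0,0,1,0,0,-0.217,0,0,0,1,0,0,-0.217,0,0,0,1,0,0,-0.217,0,0,0,1]

```text
time: 4.38
tool_pos: [0.566, -0.1661, 0.2035]
eef_rot: [[-0.435, 0.9, 0.004], [0.9, 0.435, -0.001], [-0.003, 0.004, -1.0]]
wrist_force: [1.0, 0.5, -2.3]
grip_width: 0.303
finger_force: 59.8
```

>>> arm_command:
  increments: [0.06,-0.002,0,0,0,0.038,1,0.13,-0.004,0,0,0,0.076,1,0.195,-0.006,0,0,0,0.115,1,0.26,-0.008,0,0,0,0.153,1,0.325,-0.01,0,0,0,0.19,1,0.39,-0.012,0,0,0,0.23,1,0.455,-0.014,0,0,0,0.267,1,0.52,-0.016,0,0,0,0.305,1,0.58,-0.018,0,0,0,0.344,1,0.63,-0.019,0,0,0,0.382,1,0.653,-0.02,0,0,0,0.382,1,0.653,-0.02,0,0,0,0.382,1]

```text
time: 5.38
tool_pos: [0.3808, 0.1851, 0.1995]
eef_rot: [[0.143, 0.99, -0.003], [0.99, -0.143, -0.001], [-0.001, -0.002, -1.0]]
wrist_force: [0.4, 0.3, -1.9]
grip_width: 0.3
finger_force: 59.9
```

```bash
python3 - <<'E'
from h import *
c,T=cap('wrist'); s=telemetry.observe(); print(s['tool_pos'],np.round(s['eef_rot'],4).tolist(),s['wrist_force'],s['grip_width'],np.round(s['q'],1))
np.savez('w3.npz',img=c['img'],mtx=c['mtx'],D=c['D'],T=T)
cv2.imwrite('pics/w3.png',cv2.resize(cv2.cvtColor(c['img'],cv2.COLOR_RGB2BGR),(784,588)))
E
```

```text
[0.3821099  0.18304824 0.19963038] [[0.145, 0.9894, -0.002], [0.9894, -0.145, -0.0015], [-0.0018, -0.0018, -1.0]] [ 1.02845816 -0.31363566 -2.52833197] 0.30474871658677893 [-50.6  -2.9  20.1 110.8   1.1  72.1 -39.2]
```

View pics/w3.png

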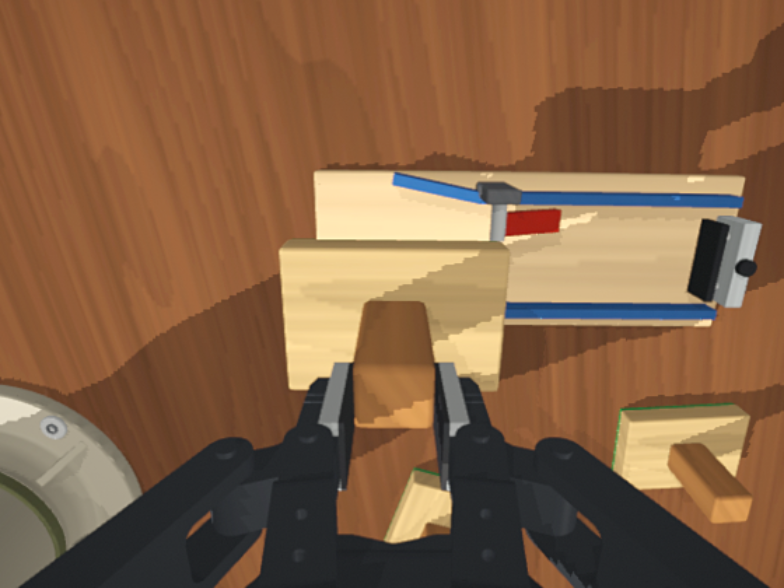

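The block hangs level in the fingers: top-face corners near (281,249), (510,249), (498,389), (290,388). The rack is behind it, board corners at (314,171), (744,178), (711,325), with the catch tip at (560,220). I'll use this to check the in-hand offset and refine the rack pose.

```bash
python3 - <<'E'
from h import *
c=dict(np.load('w3.npz'));T=c['T']
w=lambda u,v:((u+.5)/1.4-.5,(v+.5)/1.4-.5)
P=[onz(c,T,w(*p),.150)[:2] for p in [(281,249),(510,249),(498,389.5),(290,388.5)]]
for i in range(4):
    d=P[(i+1)%4]-P[i]; print(np.linalg.norm(d),np.degrees(np.arctan2(d[1],d[0])))
print('block c',np.mean(P,0))
B=[onz(c,T,w(*p),.010)[:2] for p in [(314,171),(744,178),(712,326)]]
print(B,np.linalg.norm(B[1]-B[0]),np.degrees(np.arctan2(*(B[1]-B[0])[::-1])),np.linalg.norm(B[2]-B[1]),np.degrees(np.arctan2(*(B[1]-B[2])[::-1])))
O=(B[0]+B[2])/2; a=np.radians(-8.5);ux=np.array([np.cos(a),np.sin(a)]);uy=np.array([-ux[1],ux[0]])
print('O',O+.0175*ux)
for O in (O+.0175*ux, np.array([.4927,.1663])):
  for nm,uv,z in(('tip',(560,221),.024),('+wall inner top',(640,207),.026),('-wall outer top',(640,318),.026)):
    d=onz(c,T,w(*uv),z)[:2]-O; print(nm,d@ux,d@uy)
  d=np.mean(P,0)-O; print('block rack',d@ux,d@uy)
E
```

```text
0.09756244825798774 -8.211055221525362
0.06826066584978226 -98.39787871964205
0.09841364755918167 171.52606027690354
0.06781724792848419 80.88259698273582
block c [0.38086106 0.18625648]
[array([0.3332736 , 0.24805011]), array([0.63220244, 0.20141688]), array([0.61721842, 0.08899862])] 0.3025443917331288 -8.866738051423079 0.11341246513583936 82.40790632384332
O [0.49255379 0.1659377 ]
tip -7.25514703250557e-05 0.02635339142985449
+wall inner top 0.052969449208706755 0.036828605077679544
-wall outer top 0.06700503941246913 -0.04451294585326352
block rack -0.11346919093340604 0.003586364325695327
tip -0.00016360583404394764 0.025973459004137545
+wall inner top 0.05287839484498786 0.0364486726519626
-wall outer top 0.06691398504875024 -0.04489287827898047
block rack -0.11356024529712494 0.003206431899978385
```

>>> arm_command:
  increments: [-0.0035,0.0035,0.04,0,0,0,1,-0.0035,0.0035,0.08,0,0,0,1,-0.0035,0.0035,0.12,0,0,0,1,-0.0035,0.0035,0.155,0,0,0,1,-0.0035,0.0035,0.18,0,0,0,1,-0.0035,0.0035,0.188,0,0,0,1,-0.0035,0.0035,0.188,0,0,0,1,-0.0035,0.0035,0.188,0,0,0,1,-0.0035,0.0035,0.188,0,0,0,1]

```text
time: 6.18
tool_pos: [0.3859, 0.1788, 0.0881]
eef_rot: [[0.15, 0.989, 0.0], [0.989, -0.15, -0.0], [-0.0, 0.0, -1.0]]
wrist_force: [0.3, -0.4, -2.3]
grip_width: 0.306
finger_force: 62.3
```

```bash
python3 - <<'E'
from h import *
c,T=cap('wrist'); s=telemetry.observe(); print(s['tool_pos'],np.round(s['eef_rot'],4).tolist(),s['wrist_force'],s['grip_width'])
np.savez('w4.npz',img=c['img'],mtx=c['mtx'],D=c['D'],T=T)
cv2.imwrite('pics/w4.png',cv2.resize(cv2.cvtColor(c['img'],cv2.COLOR_RGB2BGR)[80:360,150:523],(784,588)))
E
```

```text
[0.38601061 0.17911101 0.0882753 ] [[0.1501, 0.9887, 0.0005], [0.9887, -0.1501, -0.0001], [-0.0, 0.0005, -1.0]] [ 0.65415081  0.30527845 -1.18138898] 0.30210662794445914
```

View pics/w4.png

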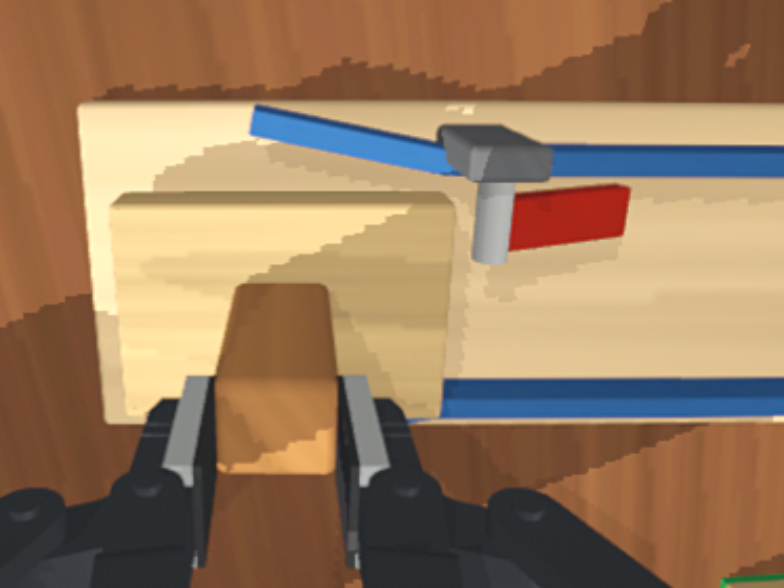

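The block is just above the lane mouth: front top corners near (455,205) and (440,418). The +y wall's inner edge is at row 178 and the -y wall's top at rows 402 to 418. The catch is ahead, clear, starting at (475,185).

```bash
python3 - <<'E'
from h import *
c=dict(np.load('w4.npz'));T=c['T']
w=lambda u,v:(149.5+(u+.5)*373/784,79.5+(v+.5)*280/588)
O=np.array([.4926,.166]); a=np.radians(-8.6);ux=np.array([np.cos(a),np.sin(a)]);uy=np.array([-ux[1],ux[0]])
for nm,uv,z in(('bf+',(455,205),.0387),('bf-',(440,418),.0387),('br+',(110,206),.0387),('br-',(125,418),.0387),('+wall inner',(600,177),.026),('+wall inner far',(760,177),.026),('-wall outer top',(500,418),.026),('-wall outer top far',(760,416),.026),('-wall inner top',(500,402),.026),('tip',(629,210),.024),('open+',(79,102),.01)):
    d=onz(c,T,w(*uv),z)[:2]-O; print(nm,(d@ux*1e3).round(1),(d@uy*1e3).round(1))
E
```

```text
bf+ -57.0 32.1
bf- -56.2 -36.9
br+ -154.9 32.0
br- -155.5 -36.7
+wall inner -10.7 37.6
+wall inner far 38.5 37.8
-wall outer top -32.5 -44.7
-wall outer top far 57.0 -44.8
-wall inner top -33.2 -38.5
tip 0.7 26.9
open+ -169.0 58.0
```

>>> arm_command:
  increments: [0.0045,-0.005,0,0,0,0,1,0.0045,-0.005,0,0,0,0,1,0.0045,-0.005,0.004,0,0,0,1,0.0045,-0.005,0.007,0,0,0,1,0.0045,-0.005,0.008,0,0,0,1,0.0045,-0.005,0.008,0,0,0,1]

```text
time: 6.73
tool_pos: [0.3828, 0.1828, 0.0829]
eef_rot: [[0.149, 0.989, -0.0], [0.989, -0.149, -0.0], [-0.0, -0.0, -1.0]]
wrist_force: [0.1, -0.0, -1.9]
grip_width: 0.307
finger_force: 62.3
```

>>> arm_command:
  increments: [0,0,0.001,0,0,0,1,0,0,0.002,0,0,0,1,0,0,0.0025,0,0,0,1,0,0,0.0025,0,0,0,1]

```text
time: 7.07
tool_pos: [0.3836, 0.1829, 0.0823]
eef_rot: [[0.149, 0.989, 0.001], [0.989, -0.149, 0.001], [0.001, 0.001, -1.0]]
wrist_force: [0.2, -2.4, 6.3]
grip_width: 0.299
finger_force: 63.4
```

>>> arm_command:
  increments: [0,0,-0.001,0,0,0,1,0,0.008,-0.001,0,0,0,1,0,0.018,-0.001,0,0,0,1,0,0.028,-0.001,0,0,0,1,0,0.036,-0.001,0,0,0,1,0,0.04,-0.001,0,0,0,1,0,0.04,-0.001,0,0,0,1]

```text
time: 7.65
tool_pos: [0.4072, 0.1792, 0.0821]
eef_rot: [[0.15, 0.989, -0.0], [0.989, -0.15, -0.0], [-0.0, -0.0, -1.0]]
wrist_force: [-2.4, 0.2, 3.8]
grip_width: 0.306
finger_force: 63.1
```

>>> arm_command:
  increments: [0,0.01,-0.0005,0,0,0,1,0,0.022,-0.0005,0,0,0,1,0,0.034,-0.0005,0,0,0,1,0,0.046,-0.0005,0,0,0,1,0,0.058,-0.0005,0,0,0,1,0,0.068,-0.0005,0,0,0,1,0,0.076,-0.0005,0,0,0,1,0,0.08,-0.0005,0,0,0,1,0,0.08,-0.0005,0,0,0,1]

```text
time: 8.4
tool_pos: [0.455, 0.1718, 0.0826]
eef_rot: [[0.15, 0.989, 0.001], [0.989, -0.15, -0.0], [-0.0, 0.001, -1.0]]
wrist_force: [-0.5, -0.6, 2.3]
grip_width: 0.302
finger_force: 62.8
```

>>> arm_command:
  increments: [0,0.01,0,0,0,0,1,0,0.022,0,0,0,0,1,0,0.036,0,0,0,0,1,0,0.05,0,0,0,0,1,0,0.064,0,0,0,0,1,0,0.078,0,0,0,0,1,0,0.092,0,0,0,0,1,0,0.106,0,0,0,0,1,0,0.118,0,0,0,0,1,0,0.126,0,0,0,0,1,0,0.13,0,0,0,0,1,0,0.13,0,0,0,0,1]

```text
time: 9.4
tool_pos: [0.5319, 0.1602, 0.0825]
eef_rot: [[0.149, 0.989, 0.001], [0.989, -0.149, -0.0], [-0.0, 0.001, -1.0]]
wrist_force: [-1.5, -0.4, 2.3]
grip_width: 0.306
finger_force: 62.9
```

```bash
python3 - <<'E'
from h import *
c,T=cap('wrist'); s=telemetry.observe(); print(s['tool_pos'],s['wrist_force'])
cv2.imwrite('pics/w5.png',cv2.resize(cv2.cvtColor(c['img'],cv2.COLOR_RGB2BGR)[80:360,100:473],(784,588)))
E
```

```text
[0.53180367 0.16027497 0.08261078] [-1.00978262  0.02577446  2.02959072]
```

View pics/w5.png

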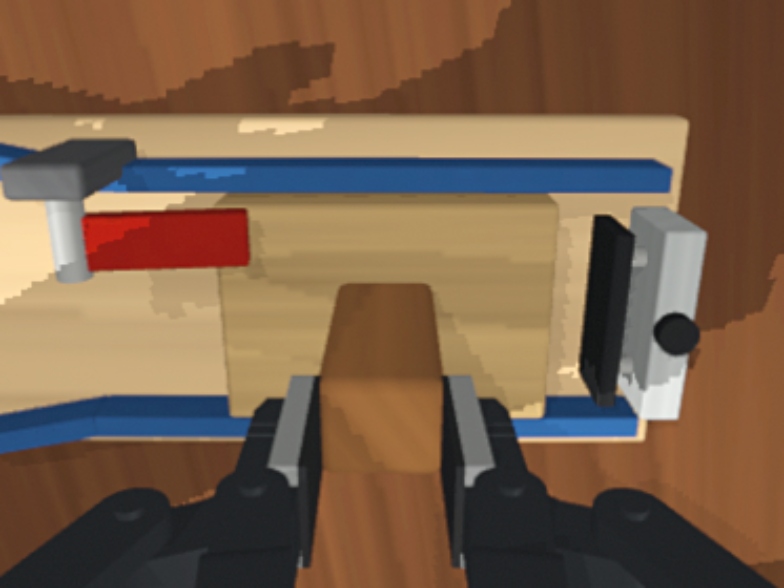

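The catch's red arm (tip at (248,240)) rides on the block's rear top. The block's front edge, at about u=550, is 12 to 14 mm short of the black pad at u=590. Next I feel for the pad in small steps.

>>> arm_command:
  increments: [0,0.004,0,0,0,0,1,0,0.008,0,0,0,0,1,0,0.012,0,0,0,0,1,0,0.016,0,0,0,0,1,0,0.016,0,0,0,0,1]

```text
time: 9.87
tool_pos: [0.5412, 0.1591, 0.0825]
eef_rot: [[0.149, 0.989, 0.0], [0.989, -0.149, 0.0], [0.0, 0.0, -1.0]]
wrist_force: [-1.3, 0.6, 2.6]
grip_width: 0.302
finger_force: 62.8
```

>>> arm_command:
  increments: [0,0.001,0,0,0,0,1,0,0.002,0,0,0,0,1,0,0.003,0,0,0,0,1,0,0.0033,0,0,0,0,1,0,0.0033,0,0,0,0,1]

```text
time: 10.28
tool_pos: [0.5427, 0.1588, 0.0824]
eef_rot: [[0.149, 0.989, -0.0], [0.989, -0.149, -0.0], [-0.0, -0.0, -1.0]]
wrist_force: [-3.1, 0.9, 1.9]
grip_width: 0.307
finger_force: 62.8
```

>>> arm_command:
  increments: [0,0.001,0,0,0,0,1,0,0.0017,0,0,0,0,1,0,0.0017,0,0,0,0,1]

```text
time: 10.53
tool_pos: [0.5439, 0.1585, 0.0825]
eef_rot: [[0.149, 0.989, 0.0], [0.989, -0.149, -0.0], [-0.0, 0.0, -1.0]]
wrist_force: [-2.2, 1.5, 1.4]
grip_width: 0.304
finger_force: 62.8
```

>>> arm_command:
  increments: [0,0.0008,0,0,0,0,1,0,0.0008,0,0,0,0,1,0,0.0008,0,0,0,0,1]

```text
time: 10.78
tool_pos: [0.5443, 0.1585, 0.0825]
eef_rot: [[0.149, 0.989, 0.0], [0.989, -0.149, -0.0], [0.0, 0.0, -1.0]]
wrist_force: [-2.2, 0.3, 1.9]
grip_width: 0.306
finger_force: 62.8
```

>>> arm_command:
  increments: [0,0.0008,0,0,0,0,1,0,0.0016,0,0,0,0,1,0,0.0016,0,0,0,0,1]

```text
time: 11.03
tool_pos: [0.5451, 0.1584, 0.0825]
eef_rot: [[0.149, 0.989, -0.0], [0.989, -0.149, -0.0], [-0.0, -0.0, -1.0]]
wrist_force: [-2.7, 0.8, 1.6]
grip_width: 0.305
finger_force: 62.8
```

>>> arm_command:
  increments: [0,0.0008,0,0,0,0,1,0,0.0016,0,0,0,0,1,0,0.0016,0,0,0,0,1]

```text
time: 11.28
tool_pos: [0.5461, 0.1583, 0.0825]
eef_rot: [[0.149, 0.989, 0.0], [0.989, -0.149, -0.0], [-0.0, 0.0, -1.0]]
wrist_force: [-2.4, 0.4, 2.1]
grip_width: 0.302
finger_force: 62.8
```

>>> arm_command:
  increments: [0,0.0008,0,0,0,0,1,0,0.0016,0,0,0,0,1,0,0.0016,0,0,0,0,1]

```text
time: 11.53
tool_pos: [0.547, 0.1581, 0.0825]
eef_rot: [[0.149, 0.989, -0.0], [0.989, -0.149, -0.0], [-0.0, -0.0, -1.0]]
wrist_force: [-3.6, 0.4, 2.2]
grip_width: 0.299
finger_force: 62.8
```

>>> arm_command:
  increments: [0,0.0008,0,0,0,0,1,0,0.0016,0,0,0,0,1,0,0.0016,0,0,0,0,1]

```text
time: 11.78
tool_pos: [0.5473, 0.1581, 0.0823]
eef_rot: [[0.149, 0.989, -0.002], [0.989, -0.149, 0.0], [-0.0, -0.002, -1.0]]
wrist_force: [-5.3, 1.0, 3.9]
grip_width: 0.301
finger_force: 63.0
```

>>> arm_command:
  increments: [0,0.0008,0,0,0,0,1,0,0.0016,0,0,0,0,1,0,0.0016,0,0,0,0,1]

```text
time: 12.03
tool_pos: [0.5476, 0.1582, 0.0821]
eef_rot: [[0.149, 0.989, -0.003], [0.989, -0.149, 0.0], [-0.0, -0.003, -1.0]]
wrist_force: [-8.1, 1.0, 6.2]
grip_width: 0.307
finger_force: 63.2
```

>>> arm_command:
  increments: [0,0.0008,-0.001,0,0,0,1,0,0.0018,-0.001,0,0,0,1,0,0.0024,-0.001,0,0,0,1,0,0.0024,-0.001,0,0,0,1]

```text
time: 12.37
tool_pos: [0.5478, 0.1582, 0.0821]
eef_rot: [[0.148, 0.989, -0.005], [0.989, -0.148, -0.0], [-0.001, -0.005, -1.0]]
wrist_force: [-9.7, 1.3, 3.9]
grip_width: 0.306
finger_force: 63.0
```

>>> arm_command:
  increments: [0,0.001,-0.0006,0,0,0,1,0,0.002,-0.0006,0,0,0,1,0,0.0028,-0.0006,0,0,0,1,0,0.0028,-0.0006,0,0,0,1,0,0.0028,-0.0006,0,0,0,1,0,0.0028,-0.0006,0,0,0,1]

```text
time: 12.87
tool_pos: [0.5482, 0.1582, 0.0819]
eef_rot: [[0.148, 0.989, -0.008], [0.989, -0.148, -0.0], [-0.001, -0.008, -1.0]]
wrist_force: [-13.1, 1.5, 4.6]
grip_width: 0.304
finger_force: 63.0
```

```bash
python3 - <<'E'
from h import *
c,T=cap('wrist'); s=telemetry.observe(); print(s['tool_pos'],s['wrist_force'])
cv2.imwrite('pics/w6.png',cv2.resize(cv2.cvtColor(c['img'],cv2.COLOR_RGB2BGR)[80:360,100:473],(784,588)))
E
```

```text
[0.54821146 0.15823004 0.08191467] [-13.2791572    2.57473211   3.69972866]
```

View pics/w6.png

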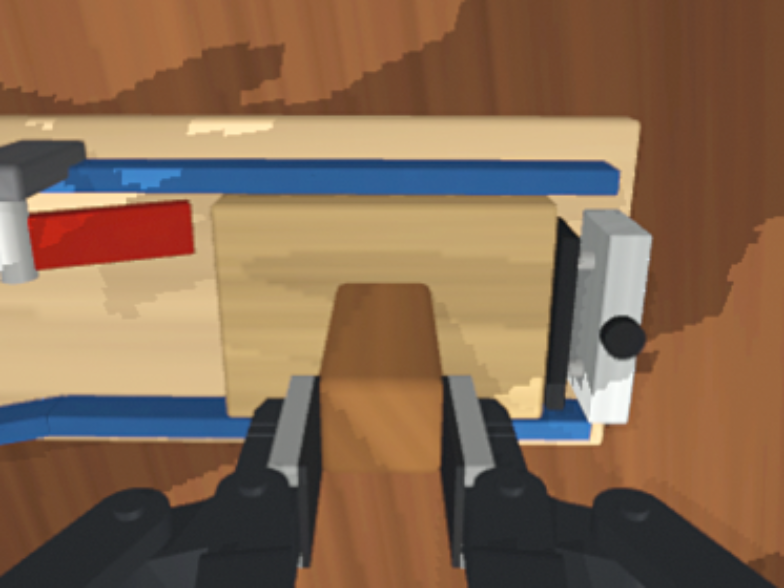

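The catch has dropped: its red tip at (193,228) now lies behind the block's rear face at u=213, and the block is flat against the black pad at u=555. Press about 13 N. Now I pull back gently.

>>> arm_command:
  increments: [0,-0.003,0.0006,0,0,0,1,0,-0.006,0.001,0,0,0,1,0,-0.009,0.001,0,0,0,1,0,-0.01,0.001,0,0,0,1,0,-0.01,0.001,0,0,0,1]

```text
time: 13.33
tool_pos: [0.5465, 0.1582, 0.0829]
eef_rot: [[0.149, 0.989, 0.001], [0.989, -0.149, -0.0], [0.0, 0.001, -1.0]]
wrist_force: [-1.0, 0.7, -1.9]
grip_width: 0.307
finger_force: 62.3
```

>>> arm_command:
  increments: [0,-0.001,0,0,0,0,1,0,-0.002,0,0,0,0,1,0,-0.002,0,0,0,0,1,0,-0.002,0,0,0,0,1]

```text
time: 13.67
tool_pos: [0.5452, 0.1582, 0.083]
eef_rot: [[0.149, 0.989, 0.001], [0.989, -0.149, -0.0], [-0.0, 0.001, -1.0]]
wrist_force: [0.1, 0.2, -1.2]
grip_width: 0.304
finger_force: 62.4
```

>>> arm_command:
  increments: [0,-0.001,0.001,0,0,0,1,0,-0.002,0.001,0,0,0,1,0,-0.003,0.001,0,0,0,1,0,-0.003,0.001,0,0,0,1]

```text
time: 14.0
tool_pos: [0.5441, 0.1586, 0.083]
eef_rot: [[0.149, 0.989, 0.002], [0.989, -0.149, 0.0], [0.001, 0.002, -1.0]]
wrist_force: [3.4, -1.3, 3.5]
grip_width: 0.305
finger_force: 62.9
```

>>> arm_command:
  increments: [0,-0.001,0,0,0,0,1,0,-0.002,0,0,0,0,1,0,-0.002,0,0,0,0,1]

```text
time: 14.25
tool_pos: [0.5428, 0.1589, 0.0829]
eef_rot: [[0.149, 0.989, 0.002], [0.989, -0.149, 0.0], [0.001, 0.002, -1.0]]
wrist_force: [4.6, -1.6, 5.1]
grip_width: 0.304
finger_force: 63.2
```

>>> arm_command:
  increments: [0,-0.0008,-0.0005,0,0,0,1,0,-0.0016,-0.0005,0,0,0,1,0,-0.0016,-0.0005,0,0,0,1,0,-0.0016,-0.0005,0,0,0,1]

```text
time: 14.58
tool_pos: [0.5414, 0.1592, 0.0829]
eef_rot: [[0.149, 0.989, 0.001], [0.989, -0.149, 0.0], [0.0, 0.001, -1.0]]
wrist_force: [3.9, -0.5, 5.5]
grip_width: 0.306
finger_force: 63.2
```

>>> arm_command:
  increments: [0,-0.0008,-0.0007,0,0,0,1,0,-0.0016,-0.0007,0,0,0,1,0,-0.0016,-0.0007,0,0,0,1,0,-0.0016,-0.0007,0,0,0,1]

```text
time: 14.92
tool_pos: [0.5402, 0.1592, 0.083]
eef_rot: [[0.149, 0.989, 0.0], [0.989, -0.149, -0.0], [0.0, 0.0, -1.0]]
wrist_force: [4.5, 0.3, 2.8]
grip_width: 0.305
finger_force: 62.9
```

```bash
python3 - <<'E'
from h import *
def red(img):
    h=cv2.cvtColor(img,cv2.COLOR_RGB2HSV); m=cv2.inRange(h,(0,200,60),(6,255,255))|cv2.inRange(h,(174,200,60),(180,255,255))
    k,l,st,ce=cv2.connectedComponentsWithStats(m); i=1+np.argmax(st[1:,4]); 
    v,u=np.where(l==i); e=u>=u.max()-1
    return st[i],ce[i].round(1),v[e].min(),v[e].max()
c,T=cap('wrist'); print(red(c['img'])); np.savez('w7.npz',img=c['img'],mtx=c['mtx'],D=c['D'],T=T)
O=np.array([.4926,.166]); a=np.radians(-8.6);ux=np.array([np.cos(a),np.sin(a)]);uy=np.array([-ux[1],ux[0]])
r=red(c['img']); d=onz(c,T,(r[0][0]+r[0][2]-.5,(r[2]+r[3])/2),.027)[:2]-O; print('tip if down',d@ux,d@uy)
# profile along row in direction of tip to block rear
v=int((r[2]+r[3])/2); u0=r[0][0]+r[0][2]; print(c['img'][v,u0-3:u0+12].tolist())
ct,Tt=cap('top'); print('top',red(ct['img']))
s=telemetry.observe(); print(s['tool_pos'],s['wrist_force'])
E
```

```text
(array([ 127,  175,   76,   33, 1876], dtype=int32), array([164.5, 190.9]), np.int64(176), np.int64(199))
tip if down -0.0012319233321704402 0.027753607403311457
[[158, 29, 22], [158, 37, 25], [158, 96, 63], [162, 137, 92], [176, 148, 100], [184, 153, 103], [183, 152, 102], [183, 152, 102], [182, 152, 101], [182, 152, 101], [182, 153, 101], [183, 153, 102], [183, 153, 102], [182, 153, 101], [183, 153, 102]]
top (array([115, 112,   8,   8,  50], dtype=int32), array([118.8, 115.2]), np.int64(112), np.int64(118))
[0.54017958 0.15923935 0.08297395] [ 4.89085497 -0.87094803  2.44596625]
```

```bash
python3 - <<'E'
from h import *
c=dict(np.load('w7.npz'));T=c['T'];O=np.array([.4926,.1663]); a=np.radians(-8.6);ux=np.array([np.cos(a),np.sin(a)]);uy=np.array([-ux[1],ux[0]])
L=np.hypot(.046,.018); b0=np.arctan2(.018,.046)
for th in (0,.26):
    x=-.046+L*np.cos(b0-th); z=.042-L*np.sin(b0-th)+.0033
    for y in (.019,.035): print(th,proj(c,T,np.append(O+ux*x+uy*y,z)).round(1))
for nm,im in(('w5',cv2.imread('pics/w5.png')),('w6',cv2.imread('pics/w6.png'))):
    pass
m=cv2.inRange(cv2.cvtColor(c['img'],cv2.COLOR_RGB2HSV),(0,200,60),(6,255,255))
print([(u,np.where(m[150:230,u])[0].min()+150,np.where(m[150:230,u])[0].max()+150) for u in (135,150,165,180,195,200)])
E
```

```text
0 [205.3 200.6]
0 [203.4 175.8]
0.26 [206. 207.]
0.26 [204.1 180.9]
[(135, np.int64(181), np.int64(206)), (150, np.int64(180), np.int64(205)), (165, np.int64(179), np.int64(203)), (180, np.int64(177), np.int64(202)), (195, np.int64(176), np.int64(200)), (200, np.int64(176), np.int64(199))]
```

The catch still measures as down, so it's behind the block and contact is just starting. I keep pulling.

>>> arm_command:
  increments: [0,-0.0008,0,0,0,0,1,0,-0.0016,0,0,0,0,1,0,-0.0024,0,0,0,0,1,0,-0.0024,0,0,0,0,1]

```text
time: 15.35
tool_pos: [0.5396, 0.1592, 0.0833]
eef_rot: [[0.149, 0.989, 0.002], [0.989, -0.149, 0.0], [0.0, 0.002, -1.0]]
wrist_force: [7.7, 0.4, 2.0]
grip_width: 0.305
finger_force: 62.9
```

>>> arm_command:
  increments: [0,-0.001,0,0,0,0,1,0,-0.002,0,0,0,0,1,0,-0.003,0,0,0,0,1,0,-0.003,0,0,0,0,1]

```text
time: 15.68
tool_pos: [0.5389, 0.1592, 0.0836]
eef_rot: [[0.15, 0.989, 0.004], [0.989, -0.15, 0.0], [0.001, 0.004, -1.0]]
wrist_force: [10.7, -1.8, 0.1]
grip_width: 0.3
finger_force: 62.8
```

>>> arm_command:
  increments: [0,-0.0008,0.0005,0,0,0,1,0,-0.0014,0.0005,0,0,0,1,0,-0.0014,0.0005,0,0,0,1,0,-0.0014,0.0005,0,0,0,1,0,-0.0014,0.0005,0,0,0,1]

```text
time: 16.1
tool_pos: [0.5387, 0.1593, 0.0837]
eef_rot: [[0.15, 0.989, 0.006], [0.989, -0.15, 0.0], [0.001, 0.005, -1.0]]
wrist_force: [11.0, -1.7, 2.2]
grip_width: 0.304
finger_force: 62.9
```

>>> arm_command:
  increments: [0,-0.0006,0,0,0,0,1,0,-0.0012,0,0,0,0,1,0,-0.0012,0,0,0,0,1,0,-0.0012,0,0,0,0,1,0,-0.0012,0,0,0,0,1]

```text
time: 16.52
tool_pos: [0.5385, 0.1592, 0.0838]
eef_rot: [[0.151, 0.989, 0.007], [0.989, -0.151, 0.0], [0.001, 0.006, -1.0]]
wrist_force: [12.5, -1.4, 1.7]
grip_width: 0.306
finger_force: 62.9
```

>>> arm_command:
  increments: [0,0.002,0,0,0,0,1,0,0.004,0.0005,0,0,0,1,0,0.006,0.0005,0,0,0,1,0,0.007,0.0005,0,0,0,1,0,0.007,0.0005,0,0,0,1]

```text
time: 16.93
tool_pos: [0.5401, 0.1591, 0.0828]
eef_rot: [[0.15, 0.989, 0.001], [0.989, -0.15, 0.0], [0.0, 0.001, -1.0]]
wrist_force: [4.2, -1.2, 5.6]
grip_width: 0.307
finger_force: 63.3
```

>>> arm_command:
  increments: [0,0.001,-0.0008,0,0,0,1,0,0.001,-0.0008,0,0,0,1,0,0.001,-0.0008,0,0,0,0,0,0.001,-0.0008,0,0,0,0,0,0.001,-0.0008,0,0,0,-0.2,0,0.001,-0.0008,0,0,0,-0.2,0,0.001,-0.0008,0,0,0,-0.2,0,0.001,-0.0008,0,0,0,-0.2]

```text
time: 17.6
tool_pos: [0.5396, 0.1593, 0.0826]
eef_rot: [[0.149, 0.989, -0.001], [0.989, -0.149, -0.0], [-0.0, -0.001, -1.0]]
wrist_force: [0.3, -0.0, -0.2]
grip_width: 0.597
finger_force: 0.0
```

>>> arm_command:
  increments: [0,0,-0.01,0,0,0,-0.2,0,0,-0.03,0,0,0,-0.2,0,0,-0.06,0,0,0,-0.2,0,0,-0.1,0,0,0,-0.2,0,0,-0.15,0,0,0,-0.2,0,0,-0.2,0,0,0,-0.2,0,0,-0.2,0,0,0,-0.2,0,0,-0.2,0,0,0,-0.2]

```text
time: 18.27
tool_pos: [0.5414, 0.1594, 0.2061]
eef_rot: [[0.149, 0.989, 0.005], [0.989, -0.149, 0.002], [0.003, 0.004, -1.0]]
wrist_force: [0.2, -0.7, -0.5]
grip_width: 0.603
finger_force: 0.0
```

```bash
python3 - <<'E'
from h import *
c,T=cap('wrist'); s=telemetry.observe(); print(s['tool_pos'],s['wrist_force'],s['grip_width'])
O=np.array([.4926,.1663]); a=np.radians(-8.6);ux=np.array([np.cos(a),np.sin(a)]);uy=np.array([-ux[1],ux[0]])
W=lambda x,y,z:proj(c,T,np.append(O+ux*x+uy*y,z)).round(1)
h=cv2.cvtColor(c['img'],cv2.COLOR_RGB2HSV); m=cv2.inRange(h,(0,200,60),(6,255,255))
k,l,st,ce=cv2.connectedComponentsWithStats(m); i=1+np.argmax(st[1:,4]); v,u=np.where(l==i); e=u>=u.max()-1
print('red',st[i],v[e].min(),v[e].max())
print('pred down',W(0,.019,.0275),W(0,.035,.0275),'up',W(.002,.019,.039),W(.002,.035,.039))
print('block pred rear/front',W(0,.03,.032),W(.1,.03,.032),W(.05,0,.095))
p=W(0.0,.0,.032); r=int(p[1]); print('row',r,p[0],[int(x) for x in c['img'][r,int(p[0])-10:int(p[0])+10].sum(1)])
E
```

```text
[0.54041934 0.15928799 0.2042053 ] [ 0.26324121 -0.46465715 -0.02341637] 0.6007649782597493
red [183 147  46  19 716] 147 162
pred down [230.  162.7] [229.2 146.2] up [230.5 165.1] [229.6 148.1]
block pred rear/front [228.8 152.2] [334.  152.1] [281.9 202.7]
row 182 230.3 [547, 546, 546, 548, 546, 546, 548, 546, 551, 552, 501, 413, 418, 440, 439, 439, 440, 438, 439, 440]
```

The catch is down, the block's rear face is right at its tip, and the gripper is empty and clear, so I'm handing in.

```bash
python3 -c "
from plant import order; print(order.sign_off())"
```

```text
the job is handed in; nothing more can be done
None
```

The block is in its rack, pressed home with about 13 N and pulled back against the dropped catch with about 12 N (wrist readings), released there, and the job was handed in at about 18 s.

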